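# Lock the lid of the bench reactor

## Task

The lid of the bench pressure reactor is on but not locked. Push the lever of its locking ring round clockwise (seen from above) until the slot in the ring lines up with the safety bolt, then push the bolt fully home, through the slot and into the keeper on the lid. Only push with the fingers: do not grip the lever or the bolt, and leave the glassware, jar and spanner standing around it where they are.

Things in the scene. Friction and masses are not known exactly. Their poses are not given: they have to be found in the camera images.
- reactor: Fixed pressure reactor: white jacket, black foot 184 mm wide, steel lid and ring. Origin: centre of its underside, on the ring's axis; z up. In its frame: ring 160 mm across, inside 110 mm, top at z 135 mm; the bolt lies along -y, its guide (36 mm wide) at y -88 to -118 mm, top at z 144 mm; gauge and valve on the lid reach z 152 mm, within 45 mm of the axis
- lock_ring (a joint): Ring angle, rad, growing clockwise seen from above. 0: slot in line with the bolt, lever pointing to the reactor's +y. Starts negative; range -1.0 to 0.3, so it can be pushed too far, and back. Stays where it is left; friction 0.45 N m (4 N at the lever). The 20 mm slot takes the 14 mm bolt within 0.04 rad; a little beyond that the bolt's domed nose draws the ring in
- lever_grip (a point): Middle of the lever's grip, 122 mm from the ring's axis, 134 mm above the bench; turns with the ring: y points outward along the lever, x to its leading side (the way it closes), z up. The grip is a flat bar 16 mm thick and 24 mm high (z 122 to 146 mm), 94 to 150 mm from the axis, with only the bench below it
- scale_back: Black scale on the trailing side of the lever, the face to push for turning clockwise: 6 mm thick, 56 mm long, 21 mm high; origin at its centre, 5 mm from the lever's mid-plane; axes as lever_grip
- scale_front: Black scale on the lever's leading side (the face to push for turning back); same size; origin at its centre, 5 mm from the lever's mid-plane
- ring_slot (a point): Mouth of the slot at the ring's rim, 80 mm from its axis, 126 mm above the bench: a 20 mm wide cut straight across the top of the ring, open above, opposite the lever; turns with the ring
- safety_bolt (a joint): Bolt travel along the reactor's +y, m. 0: drawn back, nose 4 mm short of the ring; 0.042: fully home, thumb plate against the guide, nose in the keeper. Starts between 0 and 0.002. Steel bar of 14 mm with a domed nose, axis 126 mm above the bench; 3 N of friction, stays where it is left. The ring stops it unless the slot is in line
- bolt_push (a point): Centre of the outer face of the bolt's upright thumb plate: at y -170 mm in the reactor's frame when the bolt is drawn back, 136 mm above the bench; moves with the bolt. Plate and pad together are 32 mm wide, 10 mm thick and 44 mm high (z 114 to 158 mm), with nothing outside or below but the bench
- thumb_plate: Steel thumb plate at the bolt's tail, 32 x 5 x 44 mm, origin at its centre; its inner face looks at the ring
- push_pad: Rubber pad of the same outline, 5 mm thick, on the outer face of the thumb plate: the face to push; origin at its centre
- keeper (a point): Keeper on the lid, 46 mm from the axis on the reactor's -y side, 126 mm above the bench: two small cheeks, open above, between which the bolt's nose ends
- beaker: Empty glass beaker, loose, 70 mm in diameter, 92 mm high, origin at the centre of its underside; a bystander
- jar: White plastic jar with a cap, loose, 60 mm in diameter, 85 mm high, origin at the centre of its underside; a bystander
- amber_bottle: Brown glass bottle with a black cap, loose, 58 mm in diameter, 125 mm high, origin at the centre of its underside; a bystander
- spanner: Steel spanner, loose, 150 mm long, lying flat on the bench; origin near the middle of its length; a bystander

How it is judged (in metres and radians):
On the way, in this order (a step that is already met when the one before it is completed fails the run):
1. the ring's slot is turned into line with the bolt while the bolt is still drawn back (value of joint lock_ring between -0.12 and 0.12 rad and value of joint safety_bolt below 0.012 m), for 0.2 s.
2. the bolt is pushed home through the slot (value of joint safety_bolt above 0.038 m), for 0.1 s.
At the end, for the whole second after the job is handed in: the bolt stands within 4 mm of fully home (travel over 38 of 42 mm) with the ring's slot around it (ring within 0.08 rad of in line), at rest (value of joint safety_bolt above 0.038 m and value of joint lock_ring between -0.08 and 0.08 rad and linear speed of push_pad below 0.01 m/s); the robot touches nothing.
It fails at once if the lever is gripped: both of its faces pressed at once (contact force between each of scale_back, scale_front and the fingers above 2 N).
It fails at once if the bolt's thumb plate is gripped: pressed on its pad and on its plate at once (contact force between each of push_pad, thumb_plate and the fingers above 2 N).
It fails at once if a bystander is moved by more than 15 mm or lifted (distance of any of beaker, jar, amber_bottle, spanner from where it was at the start of the episode above 0.015 m).
It also fails if it takes over 51 s, if anything falls off the work surface, if the arm or the gripper's body presses on something with over 40 N, if the wrist force passes 120 N, or if a joint passes its speed limit or range.

## Robot

A 7-joint arm with a two-finger parallel gripper is mounted at the origin on the work surface. World frame = base frame: x ahead of the robot, y to its left, z up, the work surface at z = 0. Lengths are in mm, angles in rad, forces in N, time in s.
With the tool pointing down it reaches from about 400 to 875 mm from the base axis. Payload 4.4 kg.
Tool frame: the origin (TCP) lies at the very end of the fingers, on their centre line; the grasp point (between the pads) lies 19 mm behind it; y points along the fingers, z is the direction in which the jaws open and shut, and the axes are right-handed (so a half turn about y gives the same grasp; the last joint's range is limited). The gripper opens to 85 mm and grips with 20 to 120 N. Pads are 22 mm wide; open, the fingers measure 114 mm over their backs; the gripper's body (76 mm by 85 mm) begins 54 mm behind the grasp point. The pads swing forward as they close: fully open they stand 13 mm farther back than shut.
Start: joints at [1.143, 0.628, 0.038, 1.517, -0.027, 0.996, -0.02], TCP at [230.101, -607.924, 231.313] pointing down, gripper open.
Joint ranges: [-3.06, 3.06], [-0.37, 2.12], [-1.25, 1.32], [0.18, 2.47], [-1.1, 4.24], [0.23, 1.98], [-2.94, 2.94]. Speed limits (rad/s): [2.57, 2.57, 3.14, 3.14, 3.14, 3.14, 3.14].

## Interface

Orientations are given as [roll, pitch, yaw] about the fixed x, y, z axes, in that order (R = Rz(yaw) Ry(pitch) Rx(roll)).
In Python, from cell import ctrl, imaging, finish_job gives the robot as it stands.
- The arm moves only by the shell command python3 -m inch 'ROWS'. ROWS is JSON, one flat list of numbers, 7 for each row, row after row: the opening, from 0 (shut) to 1 (fully open), then the shift along the tool's x, y, z in cm, then the turn, a rotation vector about the tool's x, y, z in degrees. A call has 1 to 12 rows; each row is the pose to reach, as a shift and turn from the pose commanded when the call began, along the tool's axes at that moment; what a row does not reach only later rows make up. A row lasts 1/10 s, in which the tool goes at most 50 mm and 8.59 degrees, less where a joint would pass 70% of its speed; a pose out of reach is approached as far as the arm can. A call with a gripper value outside its range is refused whole. The fingers move at their own pace and stop on an object; the grip force is fixed at half the most. Time passes only in rows, so rows that repeat a pose let the fingers close. It gives the time, the measured TCP pose, the force and the opening at its end, in the units of the state.
- ctrl.read_state(): the state, without advancing time (a new reading comes with each control period).
- imaging.get_image(name): name is "scene" or "top" or "wrist"; returns a dict with "img" (400x640x3 uint8, red, green, blue), "fx", "fy", "cx", "cy" (pixels), "dist" ([k1, k2, p1, p2, k3] as OpenCV has them; the pictures are not rectified), "R" (3x3) and "t" (3): a world point X has camera coordinates R X + t. Camera axes: x right, y down, z forward; pixel columns grow to the right and rows downward; lengths in mm; the calibration is good to about 2 mm. A picture is of the moment at which its call begins. There is no depth.
- finish_job(): hands the job in, once; it reports no verdict.
The state is a dict: "clock": time; "qpos": joint angles; "qd": joint speeds; "tau": joint torques, N m; "eef_pos": TCP position; "tool_rot": TCP orientation; "force": force on the tool from outside, world axes, zero at the start; "torque": the same for the moment, N m; "width": finger opening in mm.
Only numpy, scipy, OpenCV 4.12 (cv2) and the standard library are available. Lean on these libraries where they do the work, as an engineer would, in place of code of your own. Each camera call takes 0.05 s, during which the arm holds its last target.

## Working session

There is one attempt and no reset: what is moved stays moved. The work goes in short steps, Python scripts to look and compute and a shell command to move; the robot and the scene stay as the last step left them, time stands still between calls to the robot, and variables do not carry over. Pictures are saved under pics/ and viewed, and the job is handed in when it is done.

```bash
ls; mkdir -p pics
python3 - <<'E'
from cell import ctrl, imaging
import cv2
s=ctrl.read_state()
print(s)
for n in ["scene","top","wrist"]:
    d=imaging.get_image(n)
    cv2.imwrite(f"pics/{n}0.png",d["img"][:,:,::-1])
    print(n,d["fx"],d["cx"],d["cy"],d["dist"],d["R"],d["t"])
E
```

```text
pics
{'clock': 0.0, 'qpos': array([ 1.1431895 ,  0.62935955,  0.03842227,  1.51842733, -0.02702011,
        0.99629481, -0.01997335]), 'qd': array([ 4.74051417e-04, -7.69495694e-05, -1.29863889e-03, -1.75061285e-03,
       -9.60495503e-04,  1.05204559e-03, -4.58957186e-04]), 'tau': array([ 8.07109936e-04, -5.63404942e+01,  1.22665409e+00, -1.93449157e+01,
        1.10965379e-02,  1.06892953e-02,  1.06839704e-05]), 'eef_pos': array([ 229.88557802, -607.28602886,  230.36106366]), 'tool_rot': array([-1.57276821e+00,  4.50076342e-07, -2.77975555e+00]), 'force': array([0.95866805, 1.26905192, 0.00237121]), 'torque': array([-0.02029307,  0.01059628,  0.04551965]), 'width': 85.69856945842199}
scene 430.9896033974128 312.38619135255726 195.70890677084165 [0.02354847 0.         0.         0.         0.        ] [[ 0.57262424  0.81981471 -0.00230724]
 [ 0.63183313 -0.44311264 -0.63595447]
 [-0.5223872   0.36270516 -0.77172313]] [-406.48049954 -253.46171295 1148.13463566]
top 444.43862991538396 312.6388150190229 202.07677392733834 [-0.08759114  0.          0.          0.          0.        ] [[-1.28120485e-02 -9.99917788e-01  5.18710485e-04]
 [-9.86728563e-01  1.25590716e-02 -1.61891977e-01]
 [ 1.61872153e-01 -2.58599431e-03 -9.86808350e-01]] [  83.65483874  595.70409187 1057.48968214]
wrist 293.42396572718263 321.12598826700753 198.70109578675144 [-0.04434235  0.          0.          0.          0.        ] [[ 3.54538811e-01 -9.35040859e-01 -9.07780346e-04]
 [-8.96092724e-01 -3.40047837e-01  2.85281088e-01]
 [-2.67058162e-01 -1.00329762e-01 -9.58443466e-01]] [-648.94668409  -37.10582554  378.09269187]
```

View pics/scene0.png

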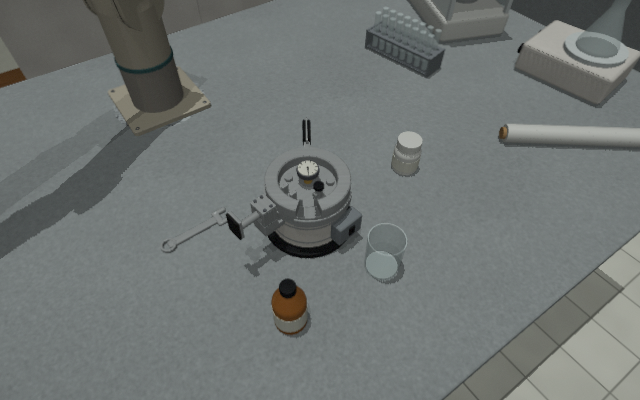

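View pics/top0.png

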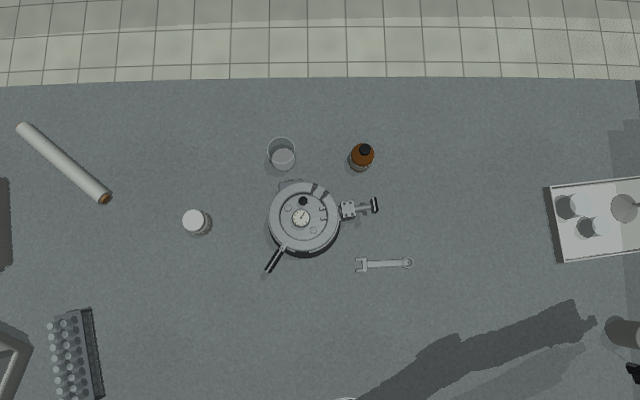

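View pics/wrist0.png

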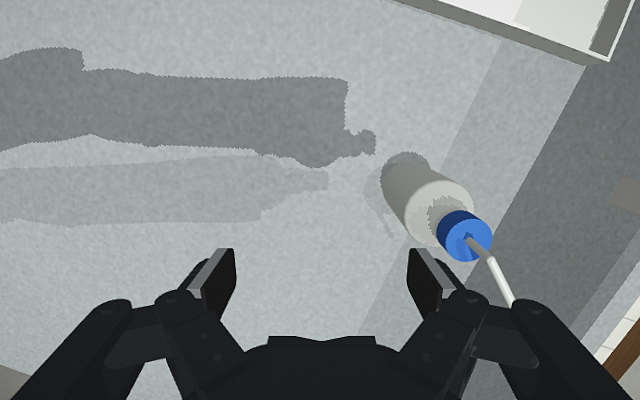

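The scene view shows the reactor at about (308,195), lever at (306,130) and thumb plate at (235,225). The top view has the ring centre at about (303,218), the lever tip at (268,270) and the thumb plate at (375,205). I'll enlarge both to measure.

Run:
```python
import cv2
a=cv2.imread("pics/top0.png")[140:290,240:420]
cv2.imwrite("pics/top0z.png",cv2.resize(a,None,fx=4,fy=4,interpolation=cv2.INTER_CUBIC))
a=cv2.imread("pics/scene0.png")[110:260,210:390]
cv2.imwrite("pics/scene0z.png",cv2.resize(a,None,fx=4,fy=4,interpolation=cv2.INTER_CUBIC))
```

```text
(no output)
```

View pics/top0z.png

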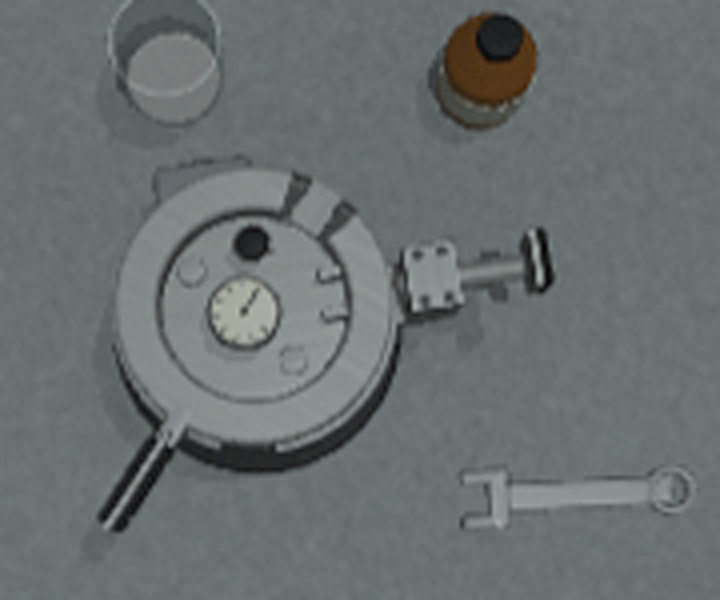

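View pics/scene0z.png

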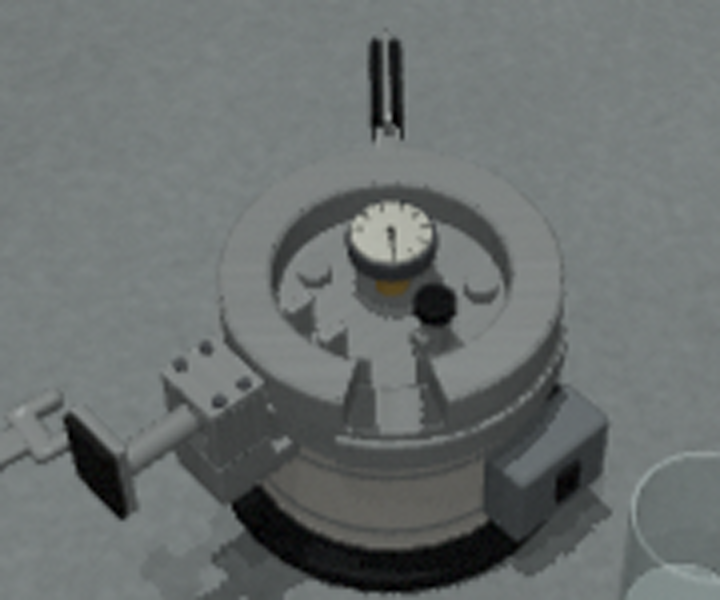

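```bash
cat > h.py <<'E'
import numpy as np, cv2
from cell import ctrl, imaging
def K(d): return np.array([[d["fx"],0,d["cx"]],[0,d["fy"],d["cy"]],[0,0,1.]])
def ray(d,p):
    q=cv2.undistortPoints(np.array([[p]],float),K(d),np.array(d["dist"])).ravel()
    R=np.array(d["R"]);t=np.array(d["t"])
    v=R.T@np.array([q[0],q[1],1]); return -R.T@t, v/np.linalg.norm(v)
def tri(obs):
    A=np.zeros((3,3));b=np.zeros(3);rs=[ray(d,p) for d,p in obs]
    for c,v in rs:
        M=np.eye(3)-np.outer(v,v);A+=M;b+=M@c
    X=np.linalg.solve(A,b)
    return X,[float(np.linalg.norm((np.eye(3)-np.outer(v,v))@(X-c))) for c,v in rs]
def atz(d,p,z):
    c,v=ray(d,p); return c+v*(z-c[2])/v[2]
def proj(d,X):
    return cv2.projectPoints(np.array(X,float).reshape(-1,3),cv2.Rodrigues(np.array(d["R"]))[0],np.array(d["t"],float),K(d),np.array(d["dist"]))[0].reshape(-1,2)
def zp(p,x0,y0,s=4): return ((p[0]+.5)/s-.5+x0,(p[1]+.5)/s-.5+y0)
E
cat > m.py <<'E'
from h import *
T=imaging.get_image("top");S=imaging.get_image("scene")
t=lambda u,v: zp((u,v),240,140); s=lambda u,v: zp((u,v),210,110)
P={"g_in+":((408,253),(245,384)),"g_out+":((440,250),(219,401)),"g_in-":((425,301),(206,349)),"g_out-":((456,297),(180,365)),
"lever tip":((112,525),(387,38)),"gauge":((244,312),(392,230)),"valve":((251,242),(435,303)),"keep":((335,277),None)}
for k,(a,b) in P.items():
    if b: X,e=tri([(T,t(*a)),(S,s(*b))]);print(k,X.round(1),np.round(e,1))
print("tip z146", atz(T,t(112,525),146),atz(S,s(387,38),146))
# ring outer top ellipse extents
for uv in [(117,300),(397,285),(270,168)]: print(uv,atz(T,t(*uv),135).round(1))
E
python3 m.py
```

```text
g_in+ [577.6   8.5 143.1] [2.1 2.1]
g_out+ [579.7  -7.8 145. ] [0.1 0.1]
g_in- [551.    2.  144.2] [0.5 0.5]
g_out- [553.4 -13.9 146.6] [2.1 2.1]
lever tip [428.4 179.7 146.2] [1.9 1.9]
gauge [545.1 104.2 152. ] [0.6 0.6]
valve [586.1  99.7 143.2] [0.1 0.1]
tip z146 [427.48206571 178.04395796 146.        ] [428.98681571 181.67850281 146.        ]
(117, 300) [554.8 176.5 135. ]
(397, 285) [561.4  16.6 135. ]
(270, 168) [630.6  88.4 135. ]
```

```bash
cat > z.py <<'E'
import cv2
a=cv2.imread("pics/top0.png")[175:280,260:390]
cv2.imwrite("pics/top0y.png",cv2.resize(a,None,fx=6,fy=6,interpolation=cv2.INTER_LANCZOS4)[:600])
a=cv2.imread("pics/scene0.png")[115:215,225:355]
cv2.imwrite("pics/scene0y.png",cv2.resize(a,None,fx=6,fy=6,interpolation=cv2.INTER_LANCZOS4)[:600])
E
python3 z.py
```

```text
(no output)
```

View pics/top0y.png

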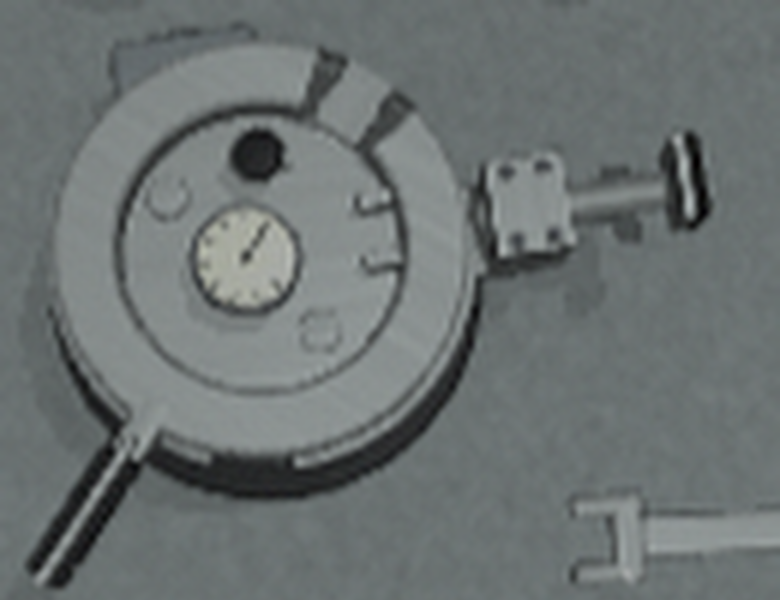

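View pics/scene0y.png

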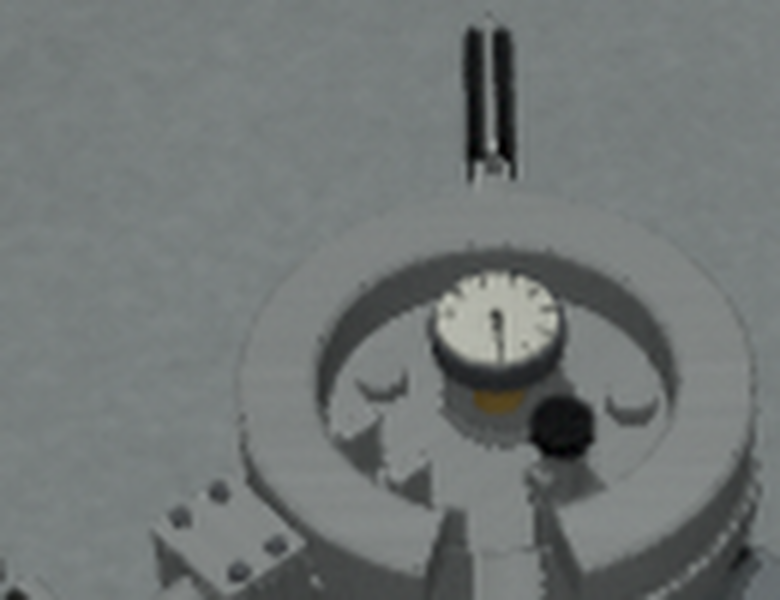

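```bash
cat > fit.py <<'E'
from h import *
from scipy.optimize import least_squares
T=imaging.get_image("top");S=imaging.get_image("scene")
t=lambda p: zp(p,260,175,6); s=lambda p: zp(p,225,115,6)
circ=[(T,t,80,[(57,250),(265,44),(470,250),(410,105)]),(T,t,55,[(117,250),(405,250),(260,393)]),(S,s,80,[(240,380),(755,390),(490,195)]),(S,s,55,[(320,380),(500,247)])]
# reactor-frame pts
pts=[((-18,-118,144),T,t,(577,247)),((18,-118,144),T,t,(557,150)),((18,-88,144),T,t,(487,162)),((-18,-88,144),T,t,(497,257)),
((-18,-118,144),S,s,(152,530)),((18,-118,144),S,s,(232,595)),((18,-88,144),S,s,(305,540)),((-18,-88,144),S,s,(220,478)),
((0,-167,158),T,t,(686,178))]
lev=[((0,150),T,t,(42,582)),((0,150),S,s,(489,18)),((0,94),T,t,(135,440)),((0,94),S,s,(491,160))]
def res(p,full=False):
    x,y,th,q=p[:4]; r=[]
    R=lambda a:np.array([[np.cos(a),-np.sin(a)],[np.sin(a),np.cos(a)]])
    for i,(d,f,rad,ps) in enumerate(circ):
        sh=p[4:6] if d is S else p[6:8]
        for u in ps:
            X=atz(d,np.array(f(u))-sh,135); r.append((np.hypot(X[0]-x,X[1]-y)-rad)/2.4)
    for X,d,f,u in pts:
        sh=p[4:6] if d is S else p[6:8]
        w=np.r_[R(th)@X[:2]+[x,y],X[2]]; r+=list(proj(d,w)[0]+sh-f(u))
    for X,d,f,u in lev:
        sh=p[4:6] if d is S else p[6:8]
        w=np.r_[R(th-q)@X+[x,y],146]; r+=list(proj(d,w)[0]+sh-f(u))
    r+=list(np.array(p[4:])*.7)
    return np.array(r)
o=least_squares(res,[550,97,.18,-.7,0,0,0,0],loss="soft_l1")
print(o.x.round(3)); print(res(o.x).round(1))
np.save("pose.npy",o.x)
x,y,th,q=o.x[:4]
R=lambda a:np.array([[np.cos(a),-np.sin(a)],[np.sin(a),np.cos(a)]])
print("grip",R(th-q)@[0,122]+[x,y],"push",R(th)@[0,-170]+[x,y])
E
python3 fit.py
```

```text
[ 5.52024e+02  9.90190e+01  1.31000e-01 -8.60000e-01  2.58000e-01
  2.67000e-01  2.07000e-01  2.54000e-01]
[-1.  -0.6 -0.2 -0.4 -0.1 -0.1  0.3 -0.6 -0.5 -0.3 -0.3  0.2 -0.  -0.2
  0.8  0.4 -0.5  0.3  0.2  0.  -0.4 -0.4 -0.8  1.   0.8  0.7  1.9 -0.8
  2.7 -0.5 -0.2 -0.  -0.3  1.2 -1.9  2.3 -0.1 -3.6  0.2  0.2  0.1  0.2]
grip [450.00322666 165.91947456] push [574.16405022 -69.53322553]
```

```bash
cat > go.py <<'E'
from h import *
from scipy.spatial.transform import Rotation as Ro
def rel(target,deg_push,start=None):
    """target TCP xyz, direction (deg, world) of tool -x; prints shift cm & rotvec"""
    s=ctrl.read_state() if start is None else start
    R0=Ro.from_euler("xyz",s["tool_rot"]); 
    R1=Ro.from_euler("xyz",[-np.pi/2,0,np.radians(deg_push+180)])
    sh=R0.inv().apply(np.array(target)-s["eef_pos"])/10
    rv=np.degrees((R0.inv()*R1).as_rotvec())
    return sh.round(2),rv.round(1)
E
python3 - <<'E'
from h import *
from go import rel
T=imaging.get_image("top")
for n,p,z in [("jar",(194,221),85),("bottle",(364,150),125),("beaker",(281,146),92),("sp",(385,263),5)]: print(n,atz(T,p,z).round())
print(ctrl.read_state()["clock"],rel([425,128,231],56.9))
E
```

```text
jar [548. 362.  85.]
bottle [707. -47. 125.]
beaker [729. 152.  92.]
sp [ 445. -106.    5.]
0.4 (array([-4.427e+01,  4.000e-02, -6.192e+01]), array([  0. , -36.2,  -0. ]))
```

```bash
python3 -m inch '[0,-33.2,0,-25.6,0,-10,0, 0,-33.2,0,-25.6,0,-10,0, 0,-33.2,0,-25.6,0,-10,0, 0,-33.2,0,-25.6,0,-10,0, 0,-33.2,0,-25.6,0,-10,0, 0,-33.2,0,-25.6,0,-10,0, 0,-33.2,0,-25.6,0,-10,0, 0,-33.2,0,-25.6,0,-10,0, 0,-33.2,0,-25.6,0,-10,0]'; python3 -c "
from go import *
print(rel([425,128,231],56.9))"
```

```text
clock: 1.3
eef_pos: [453.1, -245.4, 231.6]
tool_rot: [-1.572, 0.003, -2.598]
force: [0.2, -0.3, -0.8]
width: -0.0
(array([-16.91,   0.15, -33.41]), array([  0. , -25.8,  -0.2]))
```

```bash
python3 -m inch '[0,-16.9,0.1,-33.4,0,-25.8,0, 0,-16.9,0.1,-33.4,0,-25.8,0, 0,-16.9,0.1,-33.4,0,-25.8,0, 0,-16.9,0.1,-33.4,0,-25.8,0, 0,-16.9,0.1,-33.4,0,-25.8,0, 0,-16.9,0.1,-33.4,0,-25.8,0, 0,-16.9,0.1,-33.4,0,-25.8,0, 0,-16.9,0.1,-33.4,0,-25.8,0, 0,-16.9,0.1,-33.4,0,-25.8,0, 0,-16.9,0.1,-33.4,0,-25.8,0]'
python3 - <<'E'
from go import *
print(ctrl.read_state()["qpos"].round(2),rel([425,128,122],56.9))
for n in ["top","wrist","scene"]:
    cv2.imwrite(f"pics/{n}1.png",imaging.get_image(n)["img"][:,:,::-1])
E
```

```text
clock: 2.3
eef_pos: [424.6, 122.4, 230.4]
tool_rot: [-1.57, -0.0, -2.154]
force: [-0.2, 0.4, -0.2]
width: 0.0
[-0.17  0.34 -0.23  2.07  0.12  0.74 -1.06] (array([-0.5 , 10.84, -0.28]), array([-0. , -0.3,  0. ]))
```

View pics/wrist1.png

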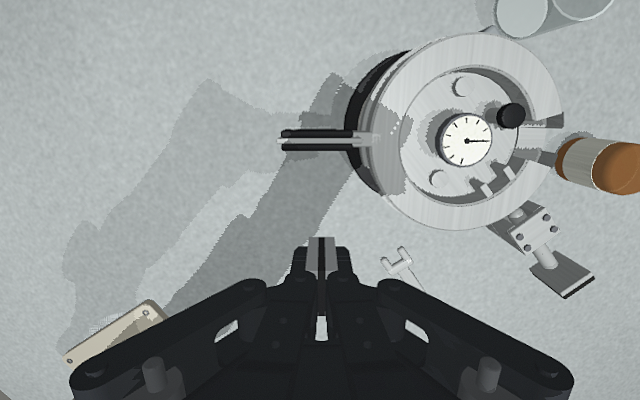

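View pics/top1.png

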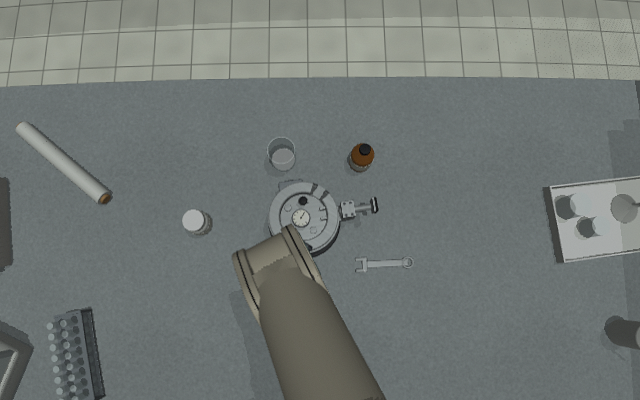

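The wrist view shows the lever lying horizontally at (280–355, 140), ahead of the shut fingers at (322,240), so push direction and alignment agree. I'll cross-check the lever position from this third view.

Run:
```python
from h import *
W=imaging.get_image("wrist")
x,y,th,q=np.load("pose.npy")[:4]
R=lambda a:np.array([[np.cos(a),-np.sin(a)],[np.sin(a),np.cos(a)]])
f=lambda a,b,z,an=th-q: np.r_[R(an)@[a,b]+[x,y],z]
print("tip",proj(W,f(0,150,146)),"grip",proj(W,f(0,122,146)),"centre135",proj(W,f(0,0,135)), "guide", proj(W,f(0,-103,144,th)),"pad top",proj(W,f(0,-170,158,th)))
for p,z in [((280,139),146),((535,228),144)]: print(atz(W,p,z))
```

```text
tip [[279.29900439 140.94275735]] grip [[316.06218929 140.67049877]] centre135 [[467.79272404 139.11179167]] guide [[536.31636066 232.24430643]] pad top [[581.49521136 290.86507679]]
[427.8871229 182.1630118 146.       ]
[565.90053728   1.34258278 144.        ]
```

```bash
python3 -m inch '[0,-0.5,4,-0.3,0,0,0, 0,-0.5,8,-0.3,0,0,0, 0,-0.5,10.8,-0.3,0,0,0, 0,-0.5,10.8,-0.3,0,0,0, 0,-0.5,10.8,-0.3,0,0,0]'
python3 - <<'E'
from go import *
import json
s=ctrl.read_state()
x,y,th,q=np.load("pose.npy")[:4]
for qq in [-.86,-.7,-.5,-.3,-.15,-.03,0]:
    a=th-qq; l=np.array([-np.sin(a),np.cos(a)]); n=np.array([l[1],-l[0]])
    for off in ([19] if qq>-.86 else [25,19]):
        p=np.array([x,y])+122*l-off*n
        print(qq,off,p.round(),*rel([*p,122],np.degrees(a),s))
E
```

```text
clock: 3.0
eef_pos: [425.1, 127.6, 122.6]
tool_rot: [-1.571, -0.001, -2.156]
force: [-0.4, -0.0, 0.5]
width: 0.0
-0.86 25 [436. 145.] [-2.07  0.06 -0.03] [ 0.  -0.3  0. ]
-0.86 19 [440. 150.] [-2.67  0.06 -0.03] [ 0.  -0.3  0. ]
-0.7 19 [449. 167.] [-4.63  0.05 -0.19] [0.  8.9 0. ]
-0.5 19 [465. 186.] [-7.09  0.05  0.06] [ 0.  20.3  0. ]
-0.3 19 [484. 202.] [-9.44  0.05  0.79] [ 0.  31.8  0. ]
-0.15 19 [500. 211.] [-11.09   0.05   1.64] [-0.  40.4  0. ]
-0.03 19 [514. 216.] [-12.3    0.05   2.48] [-0.  47.2  0. ]
0 19 [517. 218.] [-12.59   0.05   2.72] [-0. 49.  0.]
```

```bash
python3 -m inch '[0,-1.4,0,0,0,0,0, 0,-2.1,0,0,0,0,0, 0,-2.7,0,0,0,0,0, 0,-3.4,0,-0.1,0,3,0, 0,-4,0,-0.1,0,6,0, 0,-4.6,0,-0.2,0,9,0, 0,-5.4,0,-0.1,0,13,0, 0,-6.2,0,0,0,17,0, 0,-7.1,0,0.1,0,20.3,0, 0,-7.1,0,0.1,0,20.3,0]'
python3 - <<'E'
from go import *
W=imaging.get_image("wrist")
cv2.imwrite("pics/wrist2.png",W["img"][:,:,::-1])
E
```

```text
clock: 4.0
eef_pos: [465.1, 187.2, 122.7]
tool_rot: [-1.57, -0.0, -2.509]
force: [-0.8, -1.4, 0.8]
width: 0.4
```

View pics/wrist2.png

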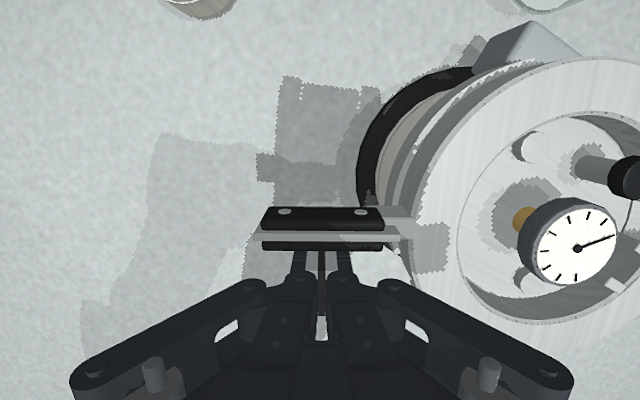

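The fingers sit flat on the trailing scale: the lever runs across at row ~235, fingers at (322,260). Next, push on to about q = -0.03.

```bash
cat > plan.py <<'E'
from go import *
import sys
s=ctrl.read_state()
x,y,th,q=np.load("pose.npy")[:4]
for qq in map(float,sys.argv[1:]):
    a=th-qq; l=np.array([-np.sin(a),np.cos(a)]); n=np.array([l[1],-l[0]])
    p=np.array([x,y])+122*l-19*n
    print(qq,p.round(),*rel([*p,122],np.degrees(a),s))
E
python3 plan.py -.4 -.3 -.2 -.1 -.05 -.03 0
```

```text
-0.4 [474. 195.] [-1.15  0.07 -0.07] [-0.   5.9 -0. ]
-0.3 [484. 202.] [-2.39  0.07 -0.08] [-0.  11.6 -0. ]
-0.2 [494. 208.] [-3.61  0.07  0.04] [-0.  17.4 -0. ]
-0.1 [506. 213.] [-4.82  0.07  0.29] [-0.  23.1 -0. ]
-0.05 [511. 216.] [-5.42  0.07  0.45] [-0. 26. -0.]
-0.03 [514. 216.] [-5.65  0.07  0.53] [-0.  27.1 -0. ]
0.0 [517. 218.] [-6.    0.07  0.65] [-0.  28.8 -0. ]
```

```bash
python3 -m inch '[0,-0.6,0,0,0,3,0, 0,-1.2,0,-0.1,0,5.9,0, 0,-1.8,0,-0.1,0,8.7,0, 0,-2.4,0,-0.1,0,11.6,0, 0,-3,0,0,0,14.5,0, 0,-3.6,0,0,0,17.4,0, 0,-4.2,0,0.1,0,20.2,0, 0,-4.8,0,0.3,0,23.1,0, 0,-5.2,0,0.4,0,25,0, 0,-5.4,0,0.45,0,26,0, 0,-5.4,0,0.45,0,26,0]'; python3 plan.py -.05 -.03 0
python3 - <<'E'
from go import *
for n in ["wrist","scene","top"]:
    cv2.imwrite(f"pics/{n}3.png",imaging.get_image(n)["img"][:,:,::-1])
a=cv2.imread("pics/scene3.png")[110:260,210:390]
cv2.imwrite("pics/scene3z.png",cv2.resize(a,None,fx=4,fy=4,interpolation=cv2.INTER_CUBIC))
E
```

```text
clock: 5.15
eef_pos: [510.9, 215.8, 122.4]
tool_rot: [-1.571, 0.0, -2.962]
force: [-2.9, 0.0, 1.9]
width: 0.2
-0.05 [511. 216.] [-0.05  0.04  0.03] [ 0.  -0.1 -0. ]
-0.03 [514. 216.] [-0.29  0.04 -0.01] [ 0.   1.1 -0. ]
0.0 [517. 218.] [-0.66  0.04 -0.05] [ 0.   2.8 -0. ]
```

View pics/wrist3.png

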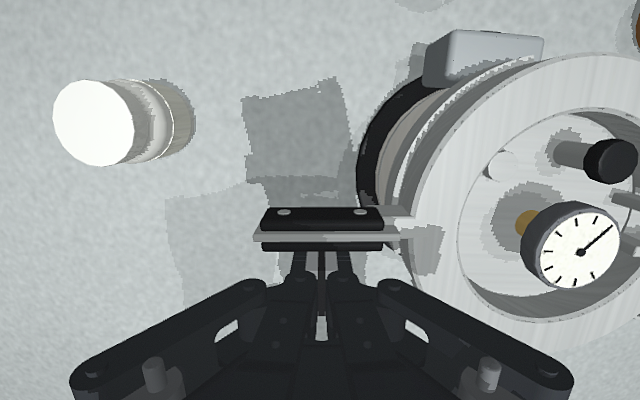

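View pics/scene3z.png

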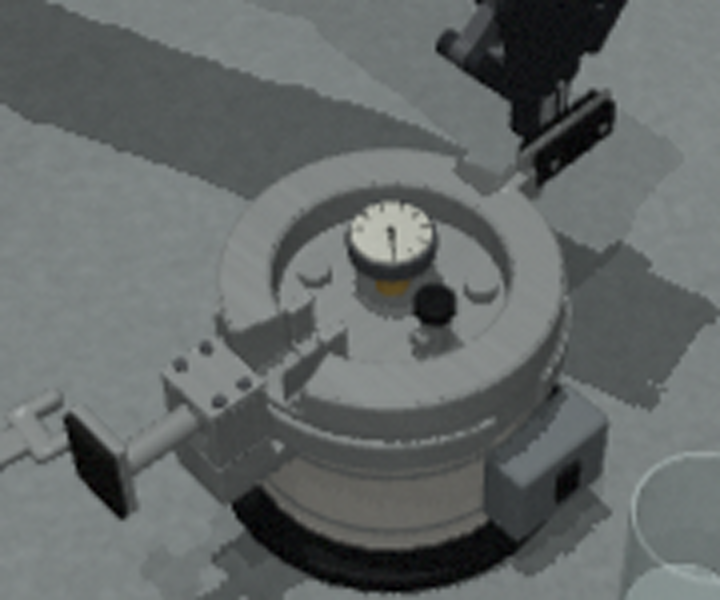

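The slot (scene zoom ~ (300,350)) is now almost in line with the guide. I'll give it a last small push, back off, and measure it with the wrist camera.

```bash
python3 -m inch '[0,-0.2,0,0,0,1,0, 0,-0.4,0,0,0,2,0, 0,-0.5,0,0,0,2.2,0, 0,-0.5,0,0,0,2.2,0, 0,-0.5,0,0,0,2.2,0]'; python3 plan.py 0;  python3 -m inch '[0,1,0,0,0,0,0, 0,4,0,0,0,0,0, 0,5,-4,0,0,0,0, 0,5,-9,0,0,0,0, 0,5,-11,0,0,0,0, 0,5,-11,0,0,0,0]';python3 - <<'E'
from go import *
x,y,th,q=np.load("pose.npy")[:4]
l=np.array([-np.sin(th),np.cos(th)])
p=np.array([x,y])-60*l
print(rel([*(p-[150,0]),231],0))
E
```

```text
clock: 5.8
eef_pos: [516.1, 216.2, 122.2]
tool_rot: [-1.571, 0.0, -3.001]
force: [-3.0, 1.2, 0.4]
width: 0.2
0.0 [517. 218.] [-0.13  0.02 -0.11] [-0.   0.5 -0. ]
clock: 6.4
eef_pos: [469.4, 209.3, 236.0]
tool_rot: [-1.573, 0.009, -3.003]
force: [0.3, -0.2, -0.3]
width: -0.4
(array([ 8.26,  0.39, 15.99]), array([ 0.2,  8. , -0.5]))
```

```bash
python3 -c "
from go import *
print(rel([582,-129,236],97.5))"
```

```text
(array([-6.470e+00, -1.000e-02,  3.506e+01]), array([ -0.3, -89.5,  -0.5]))
```

```bash
python3 -m inch '[0,-6.5,0,35,0,-89.5,0, 0,-6.5,0,35,0,-89.5,0, 0,-6.5,0,35,0,-89.5,0, 0,-6.5,0,35,0,-89.5,0, 0,-6.5,0,35,0,-89.5,0, 0,-6.5,0,35,0,-89.5,0, 0,-6.5,0,35,0,-89.5,0, 0,-6.5,0,35,0,-89.5,0, 0,-6.5,0,35,0,-89.5,0, 0,-6.5,0,35,0,-89.5,0, 0,-6.5,0,35,0,-89.5,0, 0,-6.5,0,35,0,-89.5,0]'
python3 - <<'E'
from go import *
print(rel([582,-129,236],97.5))
for n in ["wrist","top"]:
    cv2.imwrite(f"pics/{n}4.png",imaging.get_image(n)["img"][:,:,::-1])
E
```

```text
clock: 7.6
eef_pos: [579.1, -129.2, 231.0]
tool_rot: [-1.572, 0.0, -1.44]
force: [-0.8, 0.1, 0.4]
width: -0.2
(array([ 0.02, -0.5 ,  0.29]), array([ 0.1, -0. , -0. ]))
```

View pics/wrist4.png

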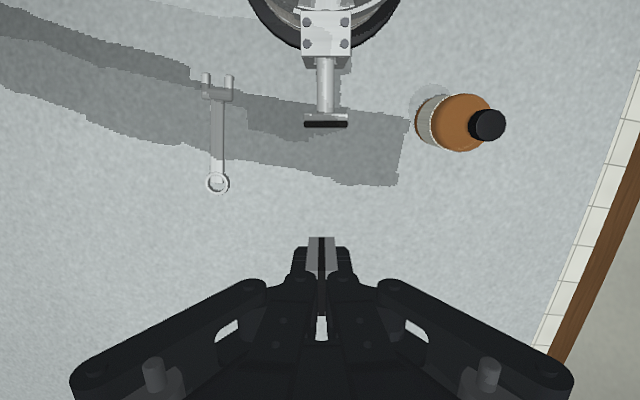

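```bash
python3 -m inch '[0,-5,0,0.3,0,0,0, 0,-10,0,0.3,0,0,0, 0,-11,0,0.3,0,0,0, 0,-11,0,0.3,0,0,0]'
python3 - <<'E'
from go import *
W=imaging.get_image("wrist");cv2.imwrite("pics/wrist5.png",W["img"][:,:,::-1])
x,y,th,q=np.load("pose.npy")[:4]
R=np.array([[np.cos(th),-np.sin(th)],[np.sin(th),np.cos(th)]])
f=lambda a,b,z: np.r_[R@[a,b]+[x,y],z]
for p in [(10,-80,135),(-10,-80,135),(10,-55,135),(-10,-55,135),(0,-118,144),(0,-88,144),(0,0,135),(0,150,146)]: print(p,proj(W,f(*p)).round())
E
```

```text
clock: 8.1
eef_pos: [568.1, -16.0, 232.3]
tool_rot: [-1.571, 0.001, -1.435]
force: [-0.5, -0.9, 1.1]
width: -0.2
(10, -80, 135) [[332. 158.]]
(-10, -80, 135) [[308. 158.]]
(10, -55, 135) [[333. 127.]]
(-10, -55, 135) [[308. 127.]]
(0, -118, 144) [[320. 206.]]
(0, -88, 144) [[320. 170.]]
(0, 0, 135) [[321.  52.]]
(0, 150, 146) [[ 322. -203.]]
```

View pics/wrist5.png

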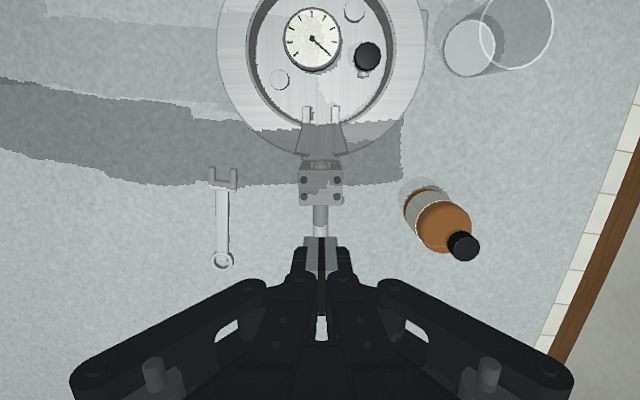

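Run:
```python
import cv2,numpy as np
a=cv2.imread("pics/wrist5.png")[90:215,270:375].astype(float)
a=np.clip((a-60)*1.6,0,255).astype('uint8')
cv2.imwrite("pics/wrist5z.png",cv2.resize(a,None,fx=4.8,fy=4.8,interpolation=cv2.INTER_CUBIC))
```

```text
(no output)
```

View pics/wrist5z.png

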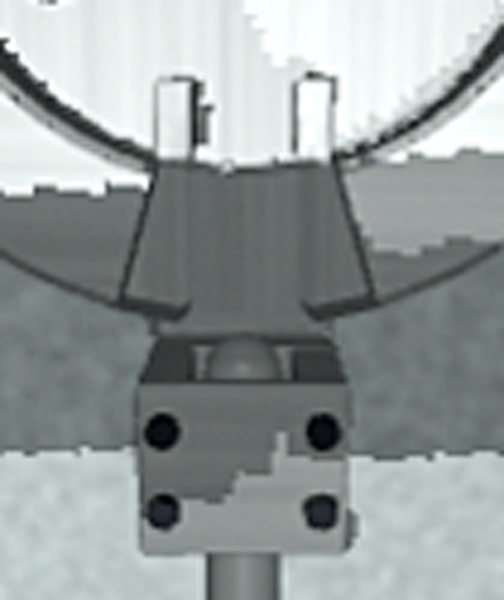

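The slot edges (zoom columns 122/373, midpoint 247) and guide screws (midpoint 243) agree within about 1 mm, or 0.01 rad. The bolt is still drawn back, with its nose at zoom (245,360). Next: back off, descend behind the pad and push.

```bash
cat > bp.py <<'E'
from go import *
import sys
x,y,th,q=np.load("pose.npy")[:4]
l=np.array([-np.sin(th),np.cos(th)])
s=ctrl.read_state()
for a in sys.argv[1:]:
    r,z=map(float,a.split(","))
    print(a,*rel([*(np.array([x,y])+r*l),z],97.5,s))
E
python3 bp.py -220,231 -220,124 -181,124 -139,124
```

```text
-220,231 [10.11  0.14 -0.1 ] [-0.   0.1  0.1]
-220,124 [10.1  10.84 -0.1 ] [-0.   0.1  0.1]
-181,124 [ 6.2  10.83 -0.09] [-0.   0.1  0.1]
-139,124 [ 2.   10.83 -0.08] [-0.   0.1  0.1]
```

```bash
python3 -m inch '[0,5,0,-0.1,0,0,0, 0,10.1,0,-0.1,0,0,0, 0,10.1,0,-0.1,0,0,0, 0,10.1,0,-0.1,0,0,0, 0,10.1,5,-0.1,0,0,0, 0,10.1,10,-0.1,0,0,0, 0,10.1,10.8,-0.1,0,0,0, 0,10.1,10.8,-0.1,0,0,0]'; python3 bp.py -181,124 -139,124
python3 - <<'E'
from go import *
W=imaging.get_image("wrist");cv2.imwrite("pics/wrist6.png",W["img"][:,:,::-1])
E
```

```text
clock: 8.95
eef_pos: [579.6, -118.6, 123.3]
tool_rot: [-1.574, 0.001, -1.439]
force: [0.2, 0.2, 0.5]
width: -0.3
-181,124 [-3.83 -0.06  0.11] [ 0.2  0.1 -0.1]
-139,124 [-8.03 -0.06  0.11] [ 0.2  0.1 -0.1]
```

View pics/wrist6.png

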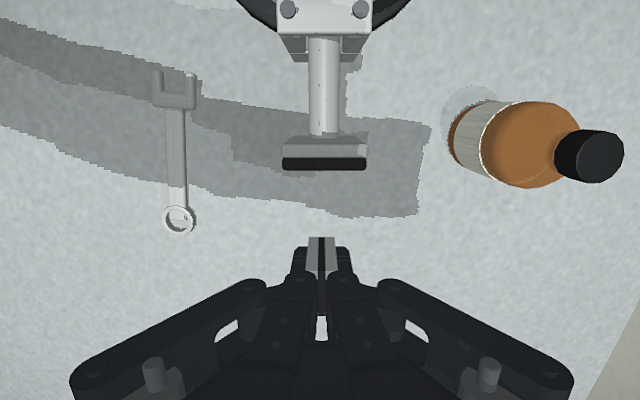

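The pad (324,162) is centred ahead of the fingers (322,240).

```bash
python3 -m inch '[0,-2,0,0.1,0,0,0, 0,-3.4,0,0.1,0,0,0, 0,-4,0,0.1,0,0,0, 0,-4.6,0,0.1,0,0,0, 0,-5.2,0,0.1,0,0,0, 0,-5.8,0,0.1,0,0,0, 0,-6.4,0,0.1,0,0,0, 0,-6.4,0,0.1,0,0,0]'; python3 bp.py -139,124
python3 - <<'E'
from go import *
W=imaging.get_image("wrist");cv2.imwrite("pics/wrist7.png",W["img"][:,:,::-1])
E
```

```text
clock: 9.8
eef_pos: [572.9, -54.2, 124.3]
tool_rot: [-1.571, 0.001, -1.438]
force: [-1.1, 0.1, -0.7]
width: -0.1
-139,124 [-1.56  0.03 -0.07] [ 0.   0.1 -0.1]
```

View pics/wrist7.png

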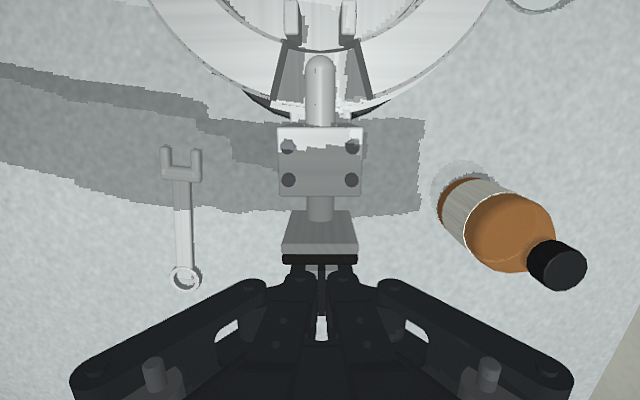

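The bolt nose (320,65) is inside the slot and the thumb plate follows freely, so I'll continue in small increments until the force rises.

```bash
python3 -m inch '[0,-0.5,0,0,0,0,0, 0,-1,0,0,0,0,0, 0,-1.3,0,0,0,0,0, 0,-1.5,0,0,0,0,0, 0,-1.5,0,0,0,0,0]'; python3 bp.py -139,124;  python3 -m inch '[0,-0.1,0,0,0,0,0, 0,-0.2,0,0,0,0,0, 0,-0.2,0,0,0,0,0]';python3 bp.py -139,124
python3 - <<'E'
from go import *
W=imaging.get_image("wrist");cv2.imwrite("pics/wrist8.png",W["img"][:,:,::-1])
E
```

```text
clock: 10.35
eef_pos: [570.5, -40.1, 124.0]
tool_rot: [-1.572, 0.001, -1.439]
force: [-1.3, -1.3, -0.9]
width: -0.1
-139,124 [-0.13 -0.   -0.01] [ 0.1  0.1 -0. ]
clock: 10.65
eef_pos: [570.5, -38.8, 124.1]
tool_rot: [-1.572, 0.0, -1.44]
force: [-0.9, -2.2, -0.6]
width: -0.3
-139,124 [-0.    0.01 -0.03] [ 0.1  0.  -0. ]
```

View pics/wrist8.png

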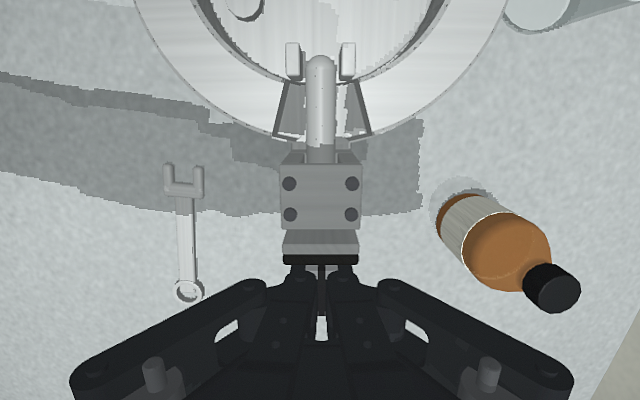

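The nose is between the keeper cheeks (320,65), but the force hasn't risen yet, so it isn't on the stop.

```bash
python3 -m inch '[0,-0.1,0,0,0,0,0, 0,-0.2,0,0,0,0,0, 0,-0.2,0,0,0,0,0, 0,-0.2,0,0,0,0,0]';  python3 -m inch '[0,-0.1,0,0,0,0,0, 0,-0.2,0,0,0,0,0, 0,-0.2,0,0,0,0,0]'
```

```text
clock: 11.1
eef_pos: [570.6, -38.7, 124.3]
tool_rot: [-1.571, -0.002, -1.441]
force: [-0.8, -6.8, -1.8]
width: -0.0
clock: 11.4
eef_pos: [570.6, -38.7, 124.3]
tool_rot: [-1.571, -0.004, -1.442]
force: [0.8, -9.2, -2.7]
width: 0.2
```

The TCP has stopped advancing at y = -38.7 while the force climbs to 9 N, so the plate is against the guide. I'll press once more, then withdraw.

```bash
python3 -m inch '[0,-0.3,0,0,0,0,0, 0,-0.3,0,0,0,0,0, 0,-0.3,0,0,0,0,0]';  python3 -m inch '[0,1,0,0,0,0,0, 0,3,0,0,0,0,0, 0,5,0,0,0,0,0, 0,6,-4,0,0,0,0, 0,6,-9,0,0,0,0, 0,6,-11,0,0,0,0, 0,2,-11,0,0,0,0, 0,0,-11,0,0,0,0, 0,-2,-11,0,0,0,0, 0,-2,-11,0,0,0,0, 0,-2,-11,0,0,0,0]'
python3 - <<'E'
from go import *
W=imaging.get_image("wrist");cv2.imwrite("pics/wrist9.png",W["img"][:,:,::-1])
a=W["img"][60:260,220:420,::-1]
cv2.imwrite("pics/wrist9z.png",cv2.resize(a,None,fx=3,fy=3,interpolation=cv2.INTER_CUBIC))
a=imaging.get_image("scene")["img"][110:260,210:390,::-1]
cv2.imwrite("pics/scene9z.png",cv2.resize(a,None,fx=4,fy=4,interpolation=cv2.INTER_CUBIC))
E
```

```text
clock: 11.7
eef_pos: [570.5, -38.7, 124.4]
tool_rot: [-1.571, -0.008, -1.444]
force: [0.5, -15.6, -3.6]
width: 0.1
clock: 12.8
eef_pos: [567.9, -11.1, 234.7]
tool_rot: [-1.569, 0.001, -1.438]
force: [0.0, 0.5, -0.1]
width: -0.1
```

View pics/wrist9z.png

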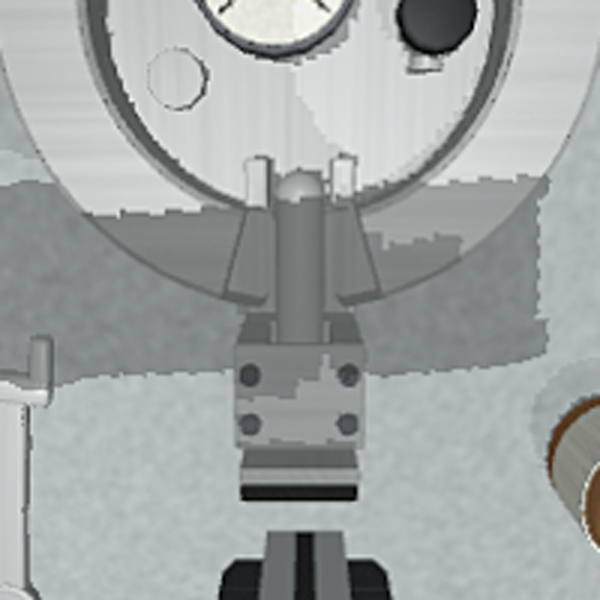

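View pics/scene9z.png

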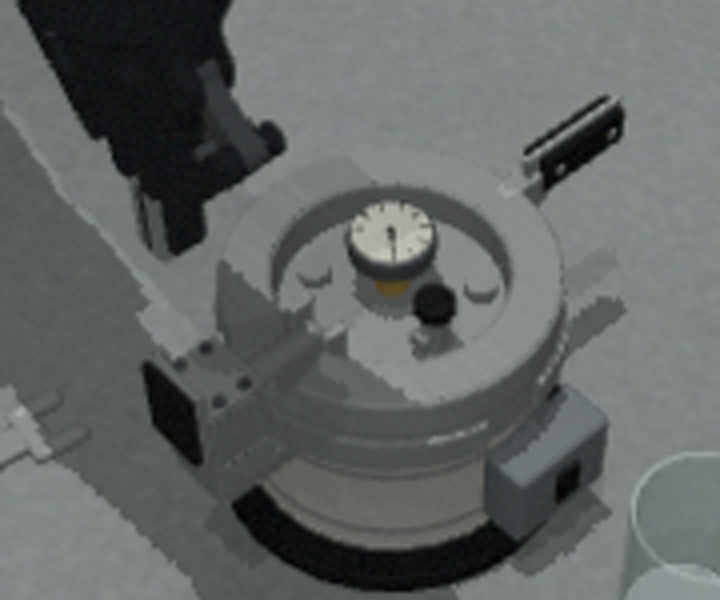

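The nose (zoom 298,185) lies between the keeper cheeks, the plate is against the guide, and the gripper is clear of everything.

```bash
python3 -c "
from cell import finish_job
print(finish_job())"
```

```text
the job is handed in; nothing more can be done
None
```

The bolt is home and the lid is locked; I handed the job in at about 13 s of the 51 s allowed. I kept the gripper shut and pushed the lever round about 0.86 rad, then pushed the bolt through the slot into the keeper.

- **Slot alignment:** before the bolt push, the wrist view put the slot within about 1 mm, or 0.01 rad, of the bolt line.
- **Bolt travel:** the bolt stopped at the calculated fully-home position. The push force then rose to about 16 N with no further movement.
- **Final pictures:** after withdrawing, the thumb plate is against the guide and the nose sits between the keeper cheeks. The gripper is clear, with the wrist force near 0 N.
- **Bystanders:** I never took the tool down near the bystanders, and they look undisturbed in the pictures. I did not re-measure their positions.
- **Disagreements:** the camera views differed by 2–4 mm on single points. In the first fit, the points at the lever's inner end and one guide corner were 2–4 pixels off, probably from my corner picking. The wrist view matched the fitted lever and guide to about 3–4 mm.

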